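# Close up the spread bottles and pack all seven in the round tin

### The job

Seven glue bottles belong in the round steel tin, but of the five already in it the four round the wall have spread out, so that neither of the two on the table, one of which has fallen over, fits between them. Close up the ones in the tin and stand the other two in with them, so that all seven stand upright on the tin's floor, six in a ring round one in the middle, and let go. Do not knock any of the standing bottles over, and leave the other things on the table where they are.

Things in the scene. Friction and masses are not known exactly. Their poses are not given: they have to be found in the camera images.
- tin: round open tin of bright sheet steel, screwed to a round plywood base 200 across and 8 thick, fixed to the table (it cannot move). Inner radius 85, wall 3; its flat inner floor is 12 above the table, its rim 82 above the table. Origin: on the tin's axis at table height; z up.
- tin_floor (a point): the centre of the tin's inner floor, 12 above the table. Seven bottles just fit on it: six against the wall (centres 57 from the axis, 59 degrees apart when touching, 6 degrees to spare round the whole ring) and one in the middle (0.9 spare all round). Bottles slide on it with moderate friction and can be dragged by the collar or nozzle; lift 4 off the floor first.
- glue_1: orange glue bottle, white nozzle, 189 tall, about 130 g; all seven alike. Origin: centre of its underside, z up its axis. The body is straight and round, 56 across, from 4 (its bottom edge is bevelled, 50 across below) to 85 up; a shoulder slopes in to 50 at 100 and 35 at 118. Starts upright in the tin, loose, one of five: one in the middle, four spread round the wall (which is which varies).
- glue_2: orange glue bottle, white nozzle, 189 tall, about 130 g; all seven alike. Origin: centre of its underside, z up its axis. Above the shoulder a round white collar, 34 across, 118 to 135 above the underside, then the nozzle, tapering from 18 at 143 to 7 at 186. Starts upright in the tin, loose, one of five: one in the middle, four spread round the wall (which is which varies).
- glue_3: orange glue bottle, white nozzle, 189 tall, about 130 g; all seven alike. Origin: centre of its underside, z up its axis. In the crowded tin take it only by the collar (fingertips 120 or more above its underside) or by the nozzle. Starts upright in the tin, loose, one of five: one in the middle, four spread round the wall (which is which varies).
- glue_4: orange glue bottle, white nozzle, 189 tall, about 130 g; all seven alike. Origin: centre of its underside, z up its axis. A bottle lowered beside it can slide down its sloping shoulder and push it aside. Starts upright in the tin, loose, one of five: one in the middle, four spread round the wall (which is which varies).
- glue_5: orange glue bottle, white nozzle, 189 tall, about 130 g; all seven alike. Origin: centre of its underside, z up its axis. Starts upright in the tin, loose, one of five: one in the middle, four spread round the wall (which is which varies).
- glue_6: orange glue bottle, white nozzle, 189 tall, about 130 g; all seven alike. Origin: centre of its underside, z up its axis. Behind it and the fallen one, to the right, stands a tall grey drawer cabinet whose front is 0.58 m ahead of the robot base: keep the hand clear of it. Starts standing on the table, left of the tin.
- glue_7: orange glue bottle, white nozzle, 189 tall, about 130 g; all seven alike. Origin: centre of its underside, z up its axis. Lying, its axis is 28 above the table and points from foot to nozzle, away from the tin; it rolls if nudged. Gripped lightly by the collar it turns between the fingers, foot swinging down (weight centred 60 from the foot). Starts fallen over, lying on the table left of the tin.
- purple_can: purple spray can with a white cap, 65 across, 201 tall, standing; bystander. Origin: centre of its underside.
- filler_tub: round tub with a black lid, 101 across, 73 tall; bystander. Origin: centre of its underside.
- tape_roll: wide roll of brown packing tape lying flat, 93 across, 48 tall; bystander. Origin: centre of its underside.
- screw_carton: small black, white and orange card box, 68 x 110 x 50 tall; bystander. Origin: centre of its underside.
- masking_roll: narrow roll of masking tape lying flat, 100 across, 25 tall; bystander. Origin: centre of its underside.

How it is judged:
At the end, for the whole second after the job is handed in: All seven bottles stand in the tin: underside within 5 mm of the tin's inner floor, axis within 64 mm of the tin's axis, leaning less than 0.1 rad, at rest (under 0.02 m/s) (z of each of glue_1, glue_2, glue_3, glue_4, glue_5, glue_6, glue_7 in the frame of tin below 0.017 m and horizontal distance between each of glue_1, glue_2, glue_3, glue_4, glue_5, glue_6, glue_7 and tin below 0.064 m and angle between each of glue_1, glue_2, glue_3, glue_4, glue_5, glue_6, glue_7's own z axis and vertical below 0.1 rad and linear speed of each of glue_1, glue_2, glue_3, glue_4, glue_5, glue_6, glue_7 below 0.02 m/s); the robot touches nothing.
It fails at once if a glue bottle that stood at the start is knocked over (leans more than 45 degrees) (angle between any of glue_1, glue_2, glue_3, glue_4, glue_5, glue_6's own z axis and vertical above 0.785 rad).
It fails at once if a bystander (spray can, tub, tape roll, card box, masking roll) is shifted by more than 30 mm (distance of any of purple_can, filler_tub, tape_roll, screw_carton, masking_roll from where it was at the start of the episode above 0.03 m).
It also fails if it takes over 72 s, if anything falls off the work surface, if the arm or the gripper's body presses on something with over 40 N, if the wrist force passes 120 N, or if a joint passes its speed limit or range.

### The arm

A 6-joint arm with a two-finger parallel gripper is mounted at the origin on a cart in front of the work surface, level with it; the furniture and walls round the work are solid. World frame = base frame: x ahead of the robot, y to its left, z up, the work surface at z = 0. Lengths are in m, angles in rad, forces in N, time in s.
With the tool pointing down it reaches from about 0.35 to 0.775 m from the base axis. Payload 7.3 kg.
Tool frame: the origin (TCP) lies at the very end of the fingers, on their centre line; the grasp point (between the pads) lies 19 mm behind it (pinch_z is the distance from the TCP to the grasp point, in m); z points along the fingers, y is the line along which they close (so a half turn about z gives the same grasp; the last joint's range is limited). The gripper opens to 92 mm and grips with 3 to 60 N. Pads are 19 mm wide; open, the fingers measure 130 mm over their backs; the gripper's body (75 mm by 190 mm) begins 47 mm behind the grasp point.
Start: joints at [1.174, 0.342, 1.524, -0, 1.275, -0.146], TCP at [0.13, 0.509, 0.201] pointing down, gripper open.
Joint ranges: [-2.53, 2.53], [-0.77, 2.02], [0.04, 2.7], [-1, 4.14], [0.28, 2.66], [-3.11, 3.11]. Speed limits (rad/s): [2.57, 2.57, 3.14, 3.14, 3.14, 3.14].

### API

Orientations are given as [roll, pitch, yaw] about the fixed x, y, z axes, in that order (R = Rz(yaw) Ry(pitch) Rx(roll)).
In Python, from cell import * gives the robot as it stands.
- The arm moves only by the tool arm_command, never from a script. Its arguments are lists of equal length, an entry for each row: "fingers": the gripper command: -1 is fully open, 1 is shut, values between are in proportion; "travel": the shift along the tool's x, y, z in m, a list of three; "dr": the turn, a rotation vector about the tool's x, y, z in degrees, a list of three. In form: {"fingers": [fingers, ...], "travel": [[x, y, z], ...], "dr": [[wx, wy, wz], ...]}. A call has 1 to 8 rows; each row is the pose to reach, as a shift and turn from the pose commanded when the call began, along the tool's axes at that moment; what a row does not reach only later rows make up. A row lasts 1/12 s, in which the tool goes at most 41.7 mm and 7.16 degrees, less where a joint would pass 70% of its speed; a pose out of reach is approached as far as the arm can. A call with a gripper value outside its range is refused whole. The fingers move at their own pace and stop on an object; "squeeze" is the grip in N (left out, the last holds). Time passes only in rows, so rows that repeat a pose let the fingers close. It gives the time, the measured TCP pose, the force, the opening and the grip force at its end, in the units of the state.
- observe(): the state, without advancing time (a new reading comes with each control period).
- read_camera(name): name is "scene" or "side" or "wrist"; returns a dict with "color" (400x640x3 uint8, blue, green, red), "z_map" (400x640 float32, m along the optical axis (not along the pixel's ray), 0 where there is no reading), "fx", "fy", "cx", "cy" (pixels), "R" (3x3) and "t" (3): a world point X has camera coordinates R X + t. Camera axes: x right, y down, z forward; pixel columns grow to the right and rows downward; lengths in m; the calibration is good to about 2 mm. A picture is of the moment at which its call begins.
- hand_in(): hands the job in; it is judged then, once.
The state is a dict: "time": time; "qpos": joint angles; "qvel": joint speeds; "joint_efforts": joint torques, N m; "tool_pos": TCP position; "tool_rot": TCP orientation; "contact_force": force on the tool from outside, world axes, zero at the start; "torque": the same for the moment, N m; "opening": finger opening in m; "grip_force": force on a finger pad.
Only numpy, scipy, OpenCV 4.12 (cv2) and the standard library are available. Lean on these libraries where they do the work, as an engineer would, in place of code of your own. Each camera call takes 0.05 s, during which the arm holds its last target. There are 200 camera calls.

## Working session

There is one attempt and no reset: what is moved stays moved. The work goes in short steps, Python scripts to look and compute and a tool call to move; the robot and the scene stay as the last step left them, time stands still between calls to the robot, and variables do not carry over. Pictures are saved under pics/ and viewed, at most 10 in all, crops included, and the job is handed in when it is done.

Besides the shell and the picture viewer there is one more tool, called in YAML: its name, and indented under it one key for each argument. arm_command: Moves the arm, as the interface text tells. Its arguments: {"type":"object","properties":{"fingers":{"type":"array","items":{"type":"number"}},"travel":{"type":"array","items":{"type":"array","items":{"type":"number"}}},"dr":{"type":"array","items":{"type":"array","items":{"type":"number"}}},"squeeze":{"type":"number"}},"required":["fingers","travel","dr"]}

```bash
mkdir -p pics; ls
python3 - <<'E'
from cell import *
import cv2,numpy as np
s=observe();print(s)
ims=[]
for n in ["scene","side"]:
    c=read_camera(n);cv2.imwrite(f"pics/{n}0.png",c["color"]);np.savez(f"{n}0.npz",**c)
    print(n,c["fx"],c["cx"],c["cy"],np.round(c["R"],3).tolist(),np.round(-c["R"].T@c["t"],3))
E
```

```text
pics
{'time': 0.0, 'qpos': array([ 1.17398776e+00,  3.42698947e-01,  1.52499978e+00, -3.62343517e-05,
        1.27542343e+00, -1.46002087e-01]), 'qvel': array([-0.00113344, -0.00089273, -0.0009504 , -0.00125895, -0.00114009,
       -0.00112895]), 'joint_efforts': array([ 6.18354879e-04, -4.31246138e+01, -2.44215792e+01,  7.17390398e-02,
        5.62206935e-02, -1.13790604e-04]), 'tool_pos': array([0.13011367, 0.50815932, 0.20076336]), 'tool_rot': array([-3.14007438e+00, -1.88238225e-04,  2.89079661e+00]), 'contact_force': array([ 0.53094878, -0.52910985,  0.63201026]), 'torque': array([-0.02834547,  0.03504566, -0.01216442]), 'grip_force': 0.0, 'opening': 0.09181470188053253}
scene 374.1659512530333 316.3003801159355 199.39748440573396 [[0.775, 0.632, 0.003], [0.568, -0.694, -0.442], [-0.277, 0.345, -0.897]] [ 0.883 -0.499  0.945]
side 399.0781958558543 313.8096825334169 199.817785308682 [[0.976, -0.218, 0.023], [-0.106, -0.563, -0.819], [0.191, 0.797, -0.573]] [ 0.317 -1.221  0.843]
```

View pics/scene0.png

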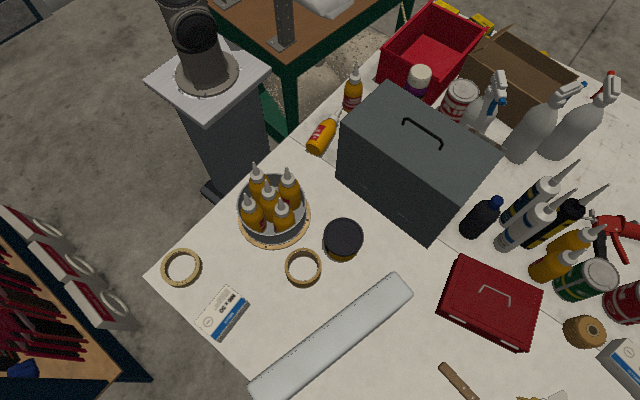

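View pics/side0.png

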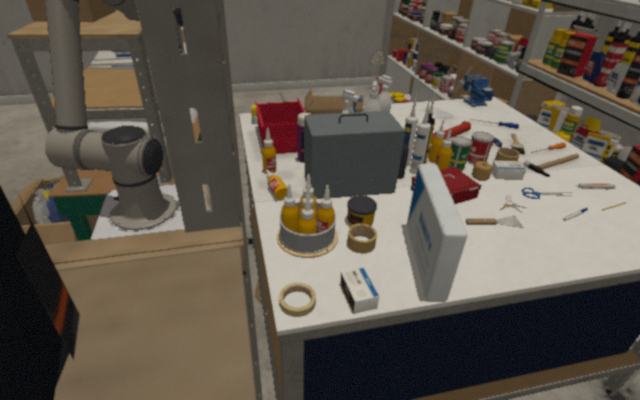

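The scene view shows the tin at (272,210) with 5 bottles, a standing bottle at (352,88), the fallen one at (322,135), and the cabinet at (415,160). The side view shows the tin at (307,235), the standing bottle at (268,155) and the fallen one at (277,186).

```bash
cat > h.py <<'E'
import numpy as np,cv2
def cloud(c):
    z=c["z_map"];v,u=np.mgrid[:400,:640]
    P=np.stack([(u-c["cx"])/c["fx"]*z,(v-c["cy"])/c["fy"]*z,z],-1)
    return (P-c["t"])@c["R"]   # R^T(P-t)
def ray(c,u,v,h):
    d=c["R"].T@np.array([(u-c["cx"])/c["fx"],(v-c["cy"])/c["fy"],1.]);o=-c["R"].T@c["t"]
    return o+d*(h-o[2])/d[2]
def proj(c,X):
    p=c["R"]@np.asarray(X)+c["t"];return p[0]/p[2]*c["fx"]+c["cx"],p[1]/p[2]*c["fy"]+c["cy"]
E
python3 - <<'E'
from h import *
for n,b in [("scene",(230,155,325,260)),("side",(265,165,350,260))]:
    c=np.load(n+"0.npz");P=cloud(c);
    for lo,hi in [(0.165,0.21),(0.135,.15),(.076,.088)]:
        m=np.zeros((400,640),np.uint8);m[b[1]:b[3],b[0]:b[2]]=1
        m&=((P[...,2]>lo)&(P[...,2]<hi)).astype(np.uint8)
        k,l,st,ce=cv2.connectedComponentsWithStats(m)
        print(n,lo,[(st[i,4],np.round(np.median(P[l==i],0),3).tolist()) for i in range(1,k) if st[i,4]>3])
for n,pts in [("scene",dict(stand=(353,70),lieA=(312,145),lieB=(335,118),tub=(343,235),tape=(303,265),mask=(181,267),cab=(420,240),cabL=(335,175))),("side",dict(stand=(268,140),lie=(275,184)))]:
    c=np.load(n+"0.npz");P=cloud(c)
    for k,(u,v) in pts.items(): print(n,k,np.round(P[v,u],3))
# orange outside tin
for n,b in [("scene",(295,60,375,165)),("side",(255,125,295,205))]:
    c=np.load(n+"0.npz");P=cloud(c);hsv=cv2.cvtColor(c["color"],cv2.COLOR_BGR2HSV)
    m=np.zeros((400,640),bool);m[b[1]:b[3],b[0]:b[2]]=1
    m&=(P[...,2]>.01)&(P[...,2]<.25)&(P[...,0]<.48)&(P[...,1]>.0)
    for lo,hi in [(.01,.07),(.09,.12),(.12,.14),(.15,.2)]:
        q=P[m&(P[...,2]>lo)&(P[...,2]<hi)]
        print(n,lo,len(q),np.round(q.min(0),3),np.round(q.max(0),3),np.round(np.median(q,0),3))
E
```

```text
scene 0.165 [(np.int32(48), [0.481, -0.234, 0.181]), (np.int32(48), [0.548, -0.195, 0.18]), (np.int32(48), [0.535, -0.25, 0.181]), (np.int32(52), [0.522, -0.306, 0.18]), (np.int32(48), [0.59, -0.265, 0.18])]
scene 0.135 [(np.int32(80), [0.486, -0.24, 0.146]), (np.int32(80), [0.554, -0.2, 0.146]), (np.int32(78), [0.542, -0.256, 0.147]), (np.int32(78), [0.53, -0.309, 0.146]), (np.int32(4), [0.505, -0.308, 0.149]), (np.int32(77), [0.596, -0.271, 0.147])]
scene 0.076 [(np.int32(35), [0.48, -0.18, 0.081]), (np.int32(357), [0.567, -0.291, 0.081]), (np.int32(16), [0.486, -0.257, 0.082]), (np.int32(44), [0.565, -0.212, 0.082]), (np.int32(21), [0.542, -0.274, 0.082])]
side 0.165 [(np.int32(120), [0.527, -0.253, 0.181]), (np.int32(41), [0.475, -0.236, 0.181]), (np.int32(45), [0.583, -0.267, 0.181])]
side 0.135 [(np.int32(104), [0.632, -0.052, 0.141]), (np.int32(13), [0.529, -0.202, 0.145]), (np.int32(13), [0.551, -0.205, 0.141]), (np.int32(58), [0.472, -0.245, 0.144]), (np.int32(17), [0.515, -0.255, 0.146]), (np.int32(16), [0.539, -0.261, 0.145]), (np.int32(49), [0.581, -0.276, 0.142]), (np.in
[... 468 characters left out ...]
5  0.022]
scene cabL [ 0.588 -0.048  0.016]
side stand [ 0.317 -1.221  0.843]
side lie [ 0.462 -0.003  0.056]
scene 0.01 363 [0.445 0.    0.01 ] [0.48  0.173 0.069] [0.466 0.095 0.044]
scene 0.09 96 [0.444 0.164 0.091] [0.48  0.188 0.12 ] [0.466 0.173 0.104]
scene 0.12 73 [0.451 0.174 0.12 ] [0.48  0.206 0.14 ] [0.47  0.18  0.135]
scene 0.15 48 [0.461 0.184 0.15 ] [0.473 0.196 0.189] [0.468 0.188 0.166]
side 0.01 347 [0.435 0.001 0.01 ] [0.48  0.579 0.07 ] [0.459 0.162 0.044]
side 0.09 110 [0.438 0.158 0.091] [0.48  0.406 0.12 ] [0.46  0.177 0.104]
side 0.12 71 [0.447 0.17  0.121] [0.48  0.343 0.14 ] [0.463 0.184 0.131]
side 0.15 33 [0.457 0.176 0.151] [0.47  0.194 0.187] [0.462 0.187 0.165]
```

Run:
```python
from h import *
from cell import *
c=read_camera("wrist");np.savez("w0.npz",**c);cv2.imwrite("pics/w0.png",c["color"])
print(c["fx"],np.round(c["R"],3).tolist(),np.round(-c["R"].T@c["t"],3))
```

```text
333.5195837040948 [[0.248, 0.969, -0.002], [0.929, -0.237, 0.285], [0.276, -0.072, -0.959]] [0.056 0.528 0.384]
```

View pics/w0.png

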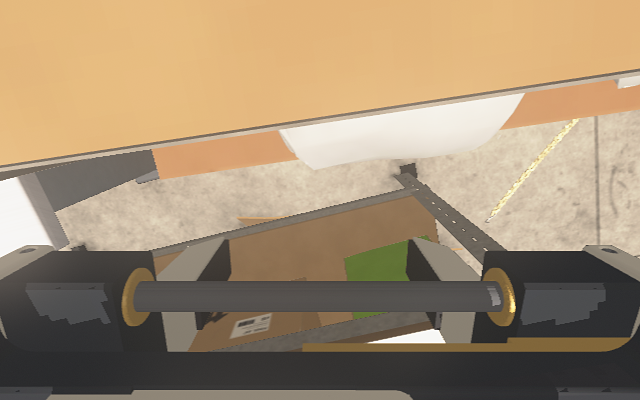

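The wrist camera sits about 8 cm towards tool +x and shows only floor and cart from here. I'll go to a look-out above the bottles on the table.

arm_command:
  fingers: [-1,-1,-1,-1,-1,-1,-1,-1]
  travel:
    - [-0.02,-0.02,-0.015]
    - [-0.045,-0.045,-0.03]
    - [-0.07,-0.07,-0.045]
    - [-0.095,-0.095,-0.06]
    - [-0.12,-0.12,-0.075]
    - [-0.145,-0.145,-0.09]
    - [-0.17,-0.17,-0.105]
    - [-0.195,-0.195,-0.12]
  dr:
    - [0,0,0]
    - [0,0,0]
    - [0,0,0]
    - [0,0,0]
    - [0,0,0]
    - [0,0,0]
    - [0,0,0]
    - [0,0,0]

```text
time: 0.82
tool_pos: [0.271, 0.2697, 0.3221]
tool_rot: [3.141, 0.0, 2.891]
contact_force: [1.0, 1.4, 0.7]
opening: 0.092
grip_force: 0.0
```

arm_command:
  fingers: [-1,-1,-1,-1,-1,-1,-1,-1]
  travel:
    - [-0.025,-0.025,0]
    - [-0.05,-0.05,0]
    - [-0.075,-0.075,0]
    - [-0.1,-0.1,0]
    - [-0.125,-0.12,0]
    - [-0.14,-0.13,0]
    - [-0.148,-0.138,0]
    - [-0.148,-0.138,0]
  dr:
    - [0,0,-3]
    - [0,0,-6]
    - [0,0,-10]
    - [0,0,-14.4]
    - [0,0,-14.4]
    - [0,0,-14.4]
    - [0,0,-14.4]
    - [0,0,-14.4]

```text
time: 1.48
tool_pos: [0.3807, 0.0992, 0.3209]
tool_rot: [-3.141, -0.001, 3.139]
contact_force: [-0.8, -0.1, 0.2]
opening: 0.092
grip_force: 0.0
```

Run:
```python
from h import *
from cell import *
s=observe();print(s["time"],s["tool_pos"],s["tool_rot"],s["contact_force"])
c=read_camera("wrist");np.savez("w1.npz",**c);cv2.imwrite("pics/w1.png",c["color"])
```

```text
1.4833 [0.38074199 0.09917694 0.32092645] [-3.14103073e+00 -8.28815431e-04  3.13906466e+00] [-0.77057132 -0.12958477  0.18494909]
```

View pics/w1.png

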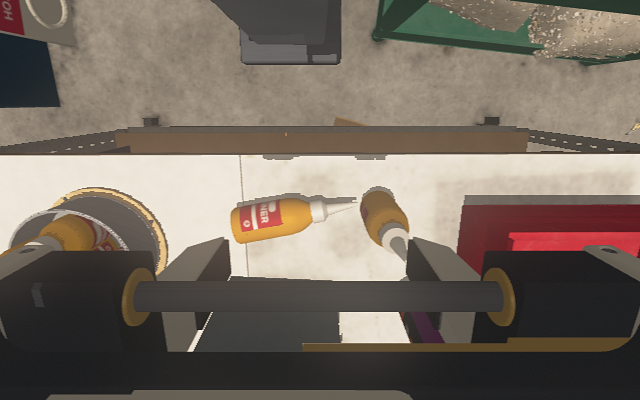

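The wrist view shows the fallen bottle (foot about (234,225), collar (318,208), nozzle tip (357,199)) and the standing one (collar about (394,237)), with the tin at the left edge. I'll measure both, then move over the tin.

Run:
```python
from h import *
c=np.load("w1.npz");P=cloud(c)
m=np.zeros((400,640),bool);m[185:250,222:362]=1
m&=(P[...,2]>.008)&(P[...,2]<.06)&(P[...,0]<.55)
q=P[m];print(len(q),q.min(0),q.max(0))
# axis: top ridge per y slice
for y in np.arange(q[:,1].min(),q[:,1].max(),.015):
    w=q[(q[:,1]>=y)&(q[:,1]<y+.015)]; 
    if len(w)>5: print(np.round([y+.0075,w[:,0].min(),w[:,0].max(),w[w[:,2]>w[:,2].max()-.003][:,0].mean(),w[:,2].max()],3))
m=np.zeros((400,640),bool);m[185:290,355:420]=1
m&=(P[...,2]>.008)&(P[...,2]<.2)&(P[...,1]>.14)
for lo,hi in [(.03,.085),(.12,.133),(.14,.15),(.15,.165),(.165,.18),(.18,.192)]:
    w=P[m&(P[...,2]>lo)&(P[...,2]<hi)]
    if len(w): print(lo,len(w),np.round(w.min(0),3),np.round(w.max(0),3))
```

```text
3413 [ 0.44212829 -0.03026211  0.00886454] [0.50817343 0.16608694 0.05677501]
[-0.023  0.454  0.507  0.483  0.056]
[-0.008  0.451  0.508  0.481  0.057]
[0.007 0.449 0.506 0.478 0.056]
[0.022 0.446 0.502 0.476 0.056]
[0.037 0.444 0.499 0.472 0.056]
[0.052 0.442 0.496 0.47  0.055]
[0.067 0.442 0.495 0.47  0.054]
[0.082 0.445 0.489 0.466 0.049]
[0.097 0.444 0.478 0.461 0.043]
[0.112 0.445 0.476 0.461 0.042]
[0.127 0.45  0.465 0.456 0.033]
[0.142 0.448 0.46  0.454 0.031]
[0.157 0.448 0.468 0.452 0.027]
[0.172 0.456 0.472 0.462 0.019]
0.03 494 [0.435 0.164 0.03 ] [0.476 0.215 0.085]
0.12 130 [0.446 0.176 0.12 ] [0.469 0.206 0.133]
0.14 120 [0.453 0.181 0.14 ] [0.473 0.203 0.15 ]
0.15 105 [0.456 0.185 0.15 ] [0.467 0.199 0.165]
0.165 81 [0.458 0.187 0.165] [0.467 0.197 0.18 ]
0.18 32 [0.459 0.189 0.18 ] [0.465 0.193 0.189]
```

arm_command:
  fingers: [-1,-1,-1,-1,-1,-1,-1,-1]
  travel:
    - [-0.01,-0.03,-0.005]
    - [-0.03,-0.065,-0.01]
    - [-0.05,-0.1,-0.02]
    - [-0.07,-0.135,-0.03]
    - [-0.09,-0.17,-0.03]
    - [-0.105,-0.205,-0.03]
    - [-0.12,-0.24,-0.03]
    - [-0.13,-0.27,-0.03]
  dr:
    - [0,0,0]
    - [0,0,0]
    - [0,0,0]
    - [0,0,0]
    - [0,0,0]
    - [0,0,0]
    - [0,0,0]
    - [0,0,0]

```text
time: 2.2
tool_pos: [0.5109, -0.1699, 0.3509]
tool_rot: [3.141, -0.0, -3.14]
contact_force: [0.5, 0.8, -0.1]
opening: 0.0922
grip_force: 0.0
```

arm_command:
  fingers: [-1,-1,-1,-1,-1]
  travel:
    - [0.01,-0.03,0]
    - [0.01,-0.055,0]
    - [0.01,-0.075,0]
    - [0.01,-0.08,0]
    - [0.01,-0.08,0]
  dr:
    - [0,0,0]
    - [0,0,0]
    - [0,0,0]
    - [0,0,0]
    - [0,0,0]

```text
time: 2.62
tool_pos: [0.5001, -0.249, 0.3508]
tool_rot: [3.141, -0.001, 3.141]
contact_force: [-0.0, -0.5, -0.6]
opening: 0.0915
grip_force: 0.0
```

Run:
```python
from h import *
from cell import *
s=observe();print(s["time"],s["tool_pos"],s["tool_rot"])
c=read_camera("wrist");np.savez("w2.npz",**c);cv2.imwrite("pics/w2.png",c["color"])
```

```text
2.6167 [ 0.50011762 -0.24897759  0.35084561] [ 3.14066351e+00 -8.36742681e-04  3.14124542e+00]
```

View pics/w2.png

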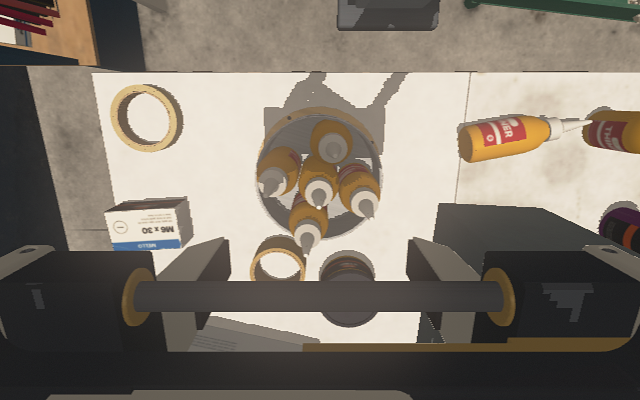

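The wrist view over the tin shows five bottles: centre (318,190), left (272,182), top (333,148), right (366,207), bottom (305,240).

```bash
cat >> h.py <<'E'
def bottles(c,x0=.42,x1=.65,y0=-.36,y1=-.14,base=.012):
    """nozzle axis per bottle: connected pixels of height band 0.165-0.189 -> (mid extents)"""
    P=cloud(c);out=[]
    for lo,hi in [(.143,.16),(.163,.187)]:
        m=((P[...,2]>base+lo)&(P[...,2]<base+hi)&(P[...,0]>x0)&(P[...,0]<x1)&(P[...,1]>y0)&(P[...,1]<y1)).astype(np.uint8)
        k,l,st,_=cv2.connectedComponentsWithStats(m);r=[]
        for i in range(1,k):
            if st[i,4]<25: continue
            q=P[l==i];r.append((st[i,4],*np.round((np.percentile(q,3,0)+np.percentile(q,97,0))[:2]/2,4)))
        out.append(r)
    return out
def rim(c):
    P=cloud(c);m=(abs(P[...,2]-.082)<.004)&(P[...,0]>.40)&(P[...,0]<.66)&(P[...,1]>-.37)&(P[...,1]<-.12)
    q=P[m];from scipy.optimize import least_squares
    f=lambda p:np.hypot(q[:,0]-p[0],q[:,1]-p[1])-.0865
    r=least_squares(f,[.53,-.248],loss="soft_l1",f_scale=.002);return r.x,len(q),np.median(abs(r.fun))
E
python3 - <<'E'
from h import *
c=np.load("w2.npz");print(rim(c));print(rim(np.load("scene0.npz")))
for r in bottles(c):
    print()
    for b in r: print(b)
E
```

```text
(array([ 0.52916917, -0.24718753]), 1227, np.float64(0.0013191122816690187))
(array([ 0.53196091, -0.24780993]), 401, np.float64(0.0015738152409559558))

(np.int32(75), np.float64(0.4724), np.float64(-0.2317))
(np.int32(93), np.float64(0.5142), np.float64(-0.3019))
(np.int32(88), np.float64(0.5256), np.float64(-0.2471))
(np.int32(100), np.float64(0.539), np.float64(-0.1921))
(np.int32(101), np.float64(0.5802), np.float64(-0.2609))

(np.int32(85), np.float64(0.4737), np.float64(-0.2313))
(np.int32(99), np.float64(0.5147), np.float64(-0.3018))
(np.int32(96), np.float64(0.5264), np.float64(-0.2476))
(np.int32(103), np.float64(0.54), np.float64(-0.1921))
(np.int32(100), np.float64(0.5816), np.float64(-0.2615))
```

Bottle angles about the tin centre (0.5285,-0.2475) are 76°, 163°, 257° and 346°. I'll drag the 76° one (B) to 105.5°, against the 163° one, and the 257° one (C) to 286.5°, against the 346° one. That leaves two gaps of about 120°.

arm_command:
  fingers: [-0.5,0,0,0,0,0,0,0]
  travel:
    - [-0.005,0.007,0.01]
    - [-0.01,0.015,0.02]
    - [-0.02,0.025,0.035]
    - [-0.025,0.035,0.05]
    - [-0.03,0.045,0.065]
    - [-0.035,0.05,0.08]
    - [-0.04,0.057,0.095]
    - [-0.042,0.057,0.11]
  dr:
    - [0,0,6]
    - [0,0,13]
    - [0,0,20]
    - [0,0,27]
    - [0,0,34]
    - [0,0,41]
    - [0,0,48]
    - [0,0,55]

```text
time: 3.33
tool_pos: [0.5427, -0.1884, 0.2412]
tool_rot: [3.14, -0.0, 2.18]
contact_force: [0.5, 0.8, 1.0]
opening: 0.0471
grip_force: 0.0
```

arm_command:
  fingers: [0,0,0,0,0,0,0]
  travel:
    - [0,0,0]
    - [0,0,0]
    - [0,0,0]
    - [0,0,0]
    - [0,0,0]
    - [0,0,0]
    - [0,0,0]
  dr:
    - [0,0,7]
    - [0,0,14]
    - [0,0,21]
    - [0,0,28]
    - [0,0,35]
    - [0,0,35]
    - [0,0,35]

```text
time: 3.92
tool_pos: [0.5422, -0.1903, 0.2418]
tool_rot: [3.141, -0.0, 1.577]
contact_force: [-0.0, -0.5, -0.1]
opening: 0.046
grip_force: 0.0
```

arm_command:
  fingers: [0,0,0,0,0,1,1,1]
  travel:
    - [-0.002,0,0.03]
    - [-0.002,0,0.06]
    - [-0.002,0,0.09]
    - [-0.002,0,0.103]
    - [-0.002,0,0.103]
    - [-0.002,0,0.103]
    - [-0.002,0,0.103]
    - [-0.002,0,0.103]
  dr:
    - [0,0,0]
    - [0,0,0]
    - [0,0,0]
    - [0,0,0]
    - [0,0,0]
    - [0,0,0]
    - [0,0,0]
    - [0,0,0]
  squeeze: 20

```text
time: 4.58
tool_pos: [0.5431, -0.1943, 0.1402]
tool_rot: [3.139, 0.001, 1.573]
contact_force: [0.4, 0.2, 0.3]
opening: 0.0304
grip_force: 0.0
```

arm_command:
  fingers: [1,1,1]
  travel:
    - [0,0,0]
    - [0,0,-0.003]
    - [0,0,-0.005]
  dr:
    - [0,0,0]
    - [0,0,0]
    - [0,0,0]

```text
time: 4.83
tool_pos: [0.5423, -0.1941, 0.1443]
tool_rot: [3.141, 0.0, 1.572]
contact_force: [-0.6, -0.2, -1.3]
opening: 0.012
grip_force: 19.7
```

Run:
```python
from h import *
from cell import *
c=read_camera("scene");np.savez("s1.npz",**c)
d=read_camera("wrist")
a=cv2.resize(c["color"][130:270,200:340],(560,560),interpolation=cv2.INTER_CUBIC)
b=cv2.resize(d["color"][200:400,160:480],(240,150))
a[:150,:240]=b
cv2.imwrite("pics/s1.png",a)
print(bottles(c)[1])
```

```text
[(np.int32(29), np.float64(0.4796), np.float64(-0.2326)), (np.int32(30), np.float64(0.5352), np.float64(-0.249)), (np.int32(28), np.float64(0.5213), np.float64(-0.3048)), (np.int32(28), np.float64(0.5884), np.float64(-0.264))]
```

View pics/s1.png

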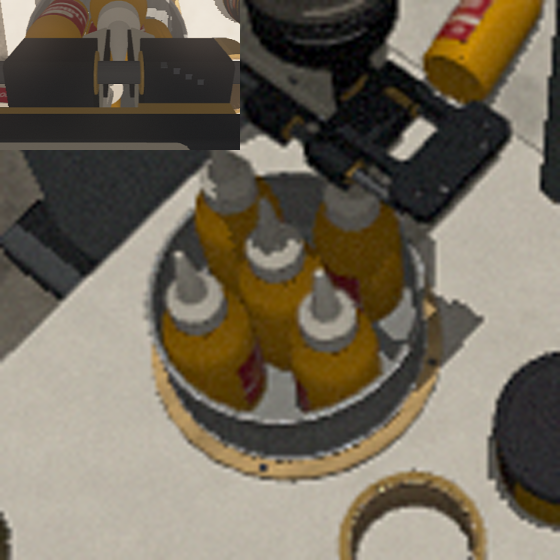

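The scene crop shows the fingers holding the nozzle just above the collar, with the bottle upright. That will do for dragging, so I'll go on along the arc.

arm_command:
  fingers: [1,1,1,1,1,1,1,1]
  travel:
    - [0.001,-0.005,0]
    - [0.0015,-0.01,0]
    - [0.002,-0.015,0]
    - [0.0015,-0.02,0]
    - [0.001,-0.025,0]
    - [0,-0.029,0]
    - [0,-0.029,0.003]
    - [0,-0.029,0.006]
  dr:
    - [0,0,0]
    - [0,0,0]
    - [0,0,0]
    - [0,0,0]
    - [0,0,0]
    - [0,0,0]
    - [0,0,0]
    - [0,0,0]

```text
time: 5.6
tool_pos: [0.5175, -0.1967, 0.1438]
tool_rot: [3.127, 0.007, 1.571]
contact_force: [1.5, 0.3, 42.1]
opening: 0.012
grip_force: 23.1
```

arm_command:
  fingers: [1,0,0,0,0,0,0,0]
  travel:
    - [0,0,0]
    - [0,0,0]
    - [0,0,0]
    - [0,0,-0.02]
    - [0,0,-0.04]
    - [0,0,-0.06]
    - [0,0,-0.08]
    - [0,0,-0.08]
  dr:
    - [0,0,0]
    - [0,0,0]
    - [0,0,0]
    - [0,0,0]
    - [0,0,0]
    - [0,0,0]
    - [0,0,0]
    - [0,0,0]

```text
time: 6.27
tool_pos: [0.5139, -0.1947, 0.2206]
tool_rot: [3.137, 0.002, 1.571]
contact_force: [0.2, -0.7, 0.4]
opening: 0.0457
grip_force: 0.0
```

Run:
```python
from h import *
from cell import *
print(observe()["tool_pos"])
print(*bottles(read_camera("scene"))[1],sep="\n")
```

```text
[ 0.51385351 -0.19473277  0.22063892]
(np.int32(27), np.float64(0.4795), np.float64(-0.2324))
(np.int32(27), np.float64(0.5399), np.float64(-0.1964))
(np.int32(27), np.float64(0.5344), np.float64(-0.249))
(np.int32(28), np.float64(0.5212), np.float64(-0.3043))
(np.int32(28), np.float64(0.5881), np.float64(-0.2643))
```

arm_command:
  fingers: [0,0,0,0,0]
  travel:
    - [0,0,-0.03]
    - [0,0,-0.07]
    - [0,0,-0.11]
    - [0,0,-0.13]
    - [0,0,-0.13]
  dr:
    - [0,0,0]
    - [0,0,0]
    - [0,0,0]
    - [0,0,0]
    - [0,0,0]

```text
time: 6.73
tool_pos: [0.5139, -0.1947, 0.351]
tool_rot: [3.136, 0.003, 1.571]
contact_force: [-0.7, -1.0, 0.5]
opening: 0.0458
grip_force: 0.0
```

Run:
```python
from h import *
from cell import *
c=read_camera("scene");d=read_camera("side");w=read_camera("wrist")
a=cv2.resize(c["color"][150:260,220:330],(400,400),interpolation=cv2.INTER_CUBIC)
b=cv2.resize(d["color"][165:265,257:357],(400,400),interpolation=cv2.INTER_CUBIC)
cv2.imwrite("pics/s2.png",np.hstack([a,b]))
P=cloud(c)
for cc in (c,w):
  P=cloud(cc)
  for lo,hi in [(.145,.157),(.165,.18),(.18,.205)]:
    m=((P[...,2]>lo)&(P[...,2]<hi)&(P[...,0]>.43)&(P[...,0]<.63)&(P[...,1]>-.34)&(P[...,1]<-.15)).astype(np.uint8)
    k,l,st,_=cv2.connectedComponentsWithStats(m)
    print(lo,[(int(st[i,4]),*np.round((np.percentile(P[l==i],3,0)+np.percentile(P[l==i],97,0))[:2]/2,4).tolist(),round(float(P[l==i][:,2].max()),3)) for i in range(1,k) if st[i,4]>9])
```

```text
0.145 [(94, 0.4794, -0.2326, 0.156), (89, 0.5395, -0.193, 0.157), (96, 0.5332, -0.2488, 0.156), (100, 0.5212, -0.304, 0.157), (103, 0.5886, -0.2631, 0.157)]
0.165 [(22, 0.4809, -0.2326, 0.18), (24, 0.5412, -0.1929, 0.178), (25, 0.5351, -0.2494, 0.179), (24, 0.5213, -0.3044, 0.179), (25, 0.5892, -0.2644, 0.179)]
0.18 [(27, 0.4796, -0.2323, 0.201), (26, 0.54, -0.1932, 0.202), (26, 0.5339, -0.2489, 0.201), (27, 0.5213, -0.3044, 0.202), (23, 0.5882, -0.2638, 0.202)]
0.145 [(445, 0.5354, -0.1904, 0.157), (398, 0.476, -0.23, 0.157), (386, 0.5299, -0.246, 0.157), (381, 0.585, -0.2601, 0.157), (354, 0.5175, -0.3008, 0.157)]
0.165 [(68, 0.535, -0.1879, 0.18), (78, 0.4764, -0.2285, 0.18), (80, 0.5296, -0.2443, 0.18), (89, 0.5842, -0.2592, 0.18), (88, 0.5167, -0.2993, 0.18)]
0.18 [(90, 0.535, -0.189, 0.202), (96, 0.476, -0.2298, 0.201), (98, 0.53, -0.2459, 0.202), (75, 0.5842, -0.2596, 0.199), (102, 0.5171, -0.3012, 0.201)]
```

View pics/s2.png

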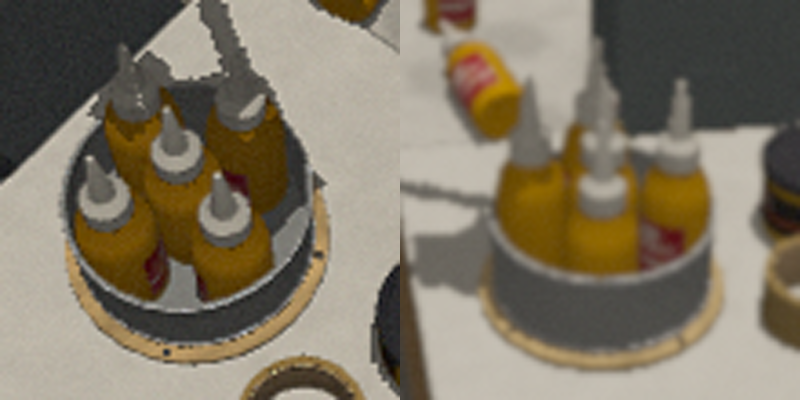

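All five are upright, but B only moved from 76° to 84°: the tapered nozzle lets the bottle rock between the pads. I'll take it by the collar with the TCP about 121 above the foot, watching the force.

arm_command:
  fingers: [0,0,0,0,0,0,0,0]
  travel:
    - [0.002,0.01,0.02]
    - [0.004,0.021,0.05]
    - [0.004,0.021,0.09]
    - [0.004,0.021,0.13]
    - [0.004,0.021,0.165]
    - [0.004,0.021,0.195]
    - [0.004,0.021,0.207]
    - [0.004,0.021,0.207]
  dr:
    - [0,0,0]
    - [0,0,0]
    - [0,0,0]
    - [0,0,0]
    - [0,0,0]
    - [0,0,0]
    - [0,0,0]
    - [0,0,0]

```text
time: 7.55
tool_pos: [0.5303, -0.1882, 0.1343]
tool_rot: [-3.131, -0.006, 1.571]
contact_force: [-0.8, -0.6, -0.7]
opening: 0.0458
grip_force: 0.0
```

arm_command:
  fingers: [0,0,0,0]
  travel:
    - [0,0,0.003]
    - [0,0,0.006]
    - [0,0,0.009]
    - [0,0,0.01]
  dr:
    - [0,0,0]
    - [0,0,0]
    - [0,0,0]
    - [0,0,0]

```text
time: 7.88
tool_pos: [0.5342, -0.1901, 0.1308]
tool_rot: [3.141, 0.0, 1.571]
contact_force: [0.2, -0.6, 0.1]
opening: 0.0462
grip_force: 0.0
```

arm_command:
  fingers: [0,1,1,1,1,1]
  travel:
    - [0,0,0]
    - [0,0,0]
    - [0,0,0]
    - [0,0,0]
    - [0,0,0]
    - [0,0,0]
  dr:
    - [0,0,0]
    - [0,0,0]
    - [0,0,0]
    - [0,0,0]
    - [0,0,0]
    - [0,0,0]
  squeeze: 25

```text
time: 8.38
tool_pos: [0.5341, -0.19, 0.1305]
tool_rot: [3.141, 0.0, 1.571]
contact_force: [-0.4, 0.1, 0.8]
opening: 0.0171
grip_force: 0.9
```

arm_command:
  fingers: [1,1,1]
  travel:
    - [0,0,0]
    - [0,0,0]
    - [0,0,0]
  dr:
    - [0,0,0]
    - [0,0,0]
    - [0,0,0]

```text
time: 8.63
tool_pos: [0.5342, -0.1901, 0.1305]
tool_rot: [3.141, 0.0, 1.571]
contact_force: [0.4, -0.3, 0.5]
opening: 0.0152
grip_force: 24.8
```

Run:
```python
from h import *
from cell import *
s=observe();print(s["opening"],s["grip_force"],s["tool_pos"])
d=read_camera("wrist");sd=read_camera("side");sc=read_camera("scene")
P=cloud(d)
# fingers: nearest surfaces below gripper
R=np.c_[[0,1,0],[1,0,0],[0,0,-1]]
for v in range(200,300,12):
  print(v,[tuple(np.round(P[v,u],3)) for u in (290,318,345)])
print("scene tcp px",proj(sc,s["tool_pos"]),"side",proj(sd,s["tool_pos"]),"wrist",proj(d,s["tool_pos"]))
a=d["color"][150:330,200:440];a=cv2.resize(a,None,fx=2,fy=2)
b=cv2.resize(sc["color"][140:230,230:350],(480,360),interpolation=cv2.INTER_CUBIC)
b2=np.zeros((360,320,3),np.uint8);b2[:]=b[:, :320] if False else cv2.resize(sc["color"][150:222,250:314],(320,360),interpolation=cv2.INTER_CUBIC)
cv2.imwrite("pics/s3.png",np.hstack([a,b2]))
```

```text
0.015164275791017721 24.775949513696105 [ 0.53418364 -0.19006164  0.13046511]
200 [(np.float64(0.516), np.float64(-0.173), np.float64(0.108)), (np.float64(0.534), np.float64(-0.17), np.float64(0.118)), (np.float64(0.551), np.float64(-0.172), np.float64(0.113))]
212 [(np.float64(0.517), np.float64(-0.178), np.float64(0.117)), (np.float64(0.534), np.float64(-0.174), np.float64(0.129)), (np.float64(0.551), np.float64(-0.178), np.float64(0.118))]
224 [(np.float64(0.517), np.float64(-0.185), np.float64(0.12)), (np.float64(0.534), np.float64(-0.175), np.float64(0.148)), (np.float64(0.551), np.float64(-0.183), np.float64(0.124))]
236 [(np.float64(0.518), np.float64(-0.187), np.float64(0.135)), (np.float64(0.534), np.float64(-0.179), np.float64(0.153)), (np.float64(0.549), np.float64(-0.182), np.float64(0.146))]
248 [(np.float64(0.521), np.float64(-0.178), np.float64(0.169)), (np.float64(0.534), np.float64(-0.182), np.float64(0.162)), (np.float64(0.547), np.float64(-0.178), np.float64(0.17))]
260 [(np.float64(0.522), np.float64(-0.178), np.float64(0.183)), (np.float64(0.534), np.float64(-0.184), np.float64(0.17)), (np.float64(0.546), np.float64(-0.178), np.float64(0.183))]
272 [(np.float64(0.523), np.float64(-0.178), np.float64(0.193)), (np.float64(0.534), np.float64(-0.185), np.float64(0.18)), (np.float64(0.545), np.float64(-0.179), np.float64(0.192))]
284 [(np.float64(0.527), np.float64(-0.158), np.float64(0.235)), (np.float64(0.534), np.float64(-0.158), np.float64(0.236)), (np.float64(0.541), np.float64(-0.158), np.float64(0.235))]
296 [(np.float64(0.527), np.float64(-0.16), np.float64(0.239)), (np.float64(0.534), np.float64(-0.16), np.float64(0.238)), (np.float64(0.541), np.float64(-0.16), np.float64(0.238))]
scene tcp px (np.float64(285.3095595778049), np.float64(178.344871317126)) side (np.float64(304.83017354099803), np.float64(193.3688910714115)) wrist (np.float64(317.9325591137974), np.float64(238.37004418745988))
```

View pics/s3.png

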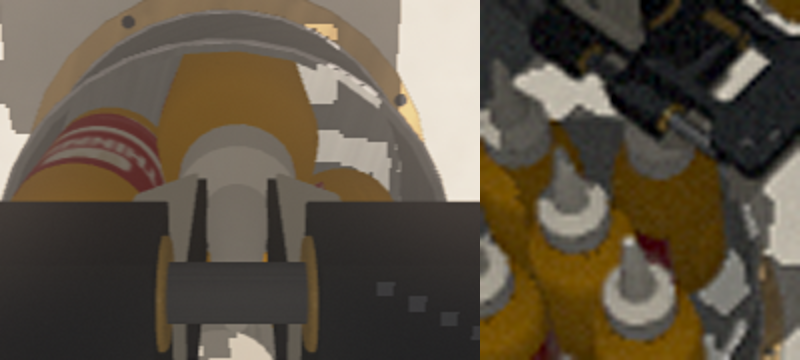

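The close view shows the real fingertips ending at about z 0.15, some 19 mm above the reported TCP, so the pads are still on the nozzle. I'll go 10 mm lower to reach the collar.

arm_command:
  fingers: [0,0,0,0,0,0,0]
  travel:
    - [0,0,0]
    - [0,0,0]
    - [0,0,0]
    - [-0.001,0,0.003]
    - [-0.001,0,0.006]
    - [-0.001,0,0.009]
    - [-0.001,0,0.011]
  dr:
    - [0,0,0]
    - [0,0,0]
    - [0,0,0]
    - [0,0,0]
    - [0,0,0]
    - [0,0,0]
    - [0,0,0]

```text
time: 9.37
tool_pos: [0.5338, -0.1909, 0.1187]
tool_rot: [-3.141, -0.001, 1.571]
contact_force: [-0.3, 0.0, -0.9]
opening: 0.0458
grip_force: 0.0
```

arm_command:
  fingers: [0,1,1,1,1,1]
  travel:
    - [0,0,0]
    - [0,0,0]
    - [0,0,0]
    - [0,0,0]
    - [0,0,0]
    - [0,0,0]
  dr:
    - [0,0,0]
    - [0,0,0]
    - [0,0,0]
    - [0,0,0]
    - [0,0,0]
    - [0,0,0]

```text
time: 9.87
tool_pos: [0.5342, -0.191, 0.1195]
tool_rot: [3.141, 0.0, 1.571]
contact_force: [-0.3, 0.1, 0.5]
opening: 0.03
grip_force: 25.0
```

Now it holds the collar. Lift and drag.

arm_command:
  fingers: [1,1,1,1,1,1,1,1]
  travel:
    - [0,0,-0.003]
    - [0,0,-0.006]
    - [0,-0.005,-0.006]
    - [0,-0.01,-0.006]
    - [0,-0.015,-0.006]
    - [-0.001,-0.018,-0.006]
    - [-0.002,-0.0205,-0.006]
    - [-0.002,-0.0205,-0.006]
  dr:
    - [0,0,0]
    - [0,0,0]
    - [0,0,0]
    - [0,0,0]
    - [0,0,0]
    - [0,0,0]
    - [0,0,0]
    - [0,0,0]

```text
time: 10.53
tool_pos: [0.5131, -0.1933, 0.1255]
tool_rot: [3.141, -0.0, 1.571]
contact_force: [-0.0, -1.0, -0.4]
opening: 0.03
grip_force: 25.0
```

arm_command:
  fingers: [1,1,1]
  travel:
    - [0,0,0.002]
    - [0,0,0.005]
    - [0,0,0.005]
  dr:
    - [0,0,0]
    - [0,0,0]
    - [0,0,0]

```text
time: 10.78
tool_pos: [0.5134, -0.1929, 0.1197]
tool_rot: [-3.141, -0.0, 1.571]
contact_force: [0.9, -0.5, -1.8]
opening: 0.0301
grip_force: 25.0
```

Run:
```python
from h import *
from cell import *
for r in bottles(read_camera("scene")):print(*r,sep="\n")
```

```text
(np.int32(34), np.float64(0.4791), np.float64(-0.2338))
(np.int32(33), np.float64(0.5362), np.float64(-0.2493))
(np.int32(30), np.float64(0.5211), np.float64(-0.3047))
(np.int32(29), np.float64(0.5901), np.float64(-0.2648))
(np.int32(28), np.float64(0.4788), np.float64(-0.2337))
(np.int32(26), np.float64(0.5348), np.float64(-0.2489))
(np.int32(28), np.float64(0.5216), np.float64(-0.3043))
(np.int32(28), np.float64(0.5885), np.float64(-0.2644))
```

arm_command:
  fingers: [0,0,0,0,0,0,0,0]
  travel:
    - [0,0,0]
    - [0,0,0]
    - [0,0,0]
    - [0,0,-0.03]
    - [0,0,-0.06]
    - [0,0,-0.09]
    - [-0.03,0,-0.1]
    - [-0.06,0.003,-0.1]
  dr:
    - [0,0,0]
    - [0,0,0]
    - [0,0,0]
    - [0,0,0]
    - [0,0,0]
    - [0,0,0]
    - [0,0,0]
    - [0,0,0]

```text
time: 11.5
tool_pos: [0.5182, -0.2535, 0.225]
tool_rot: [3.135, 0.004, 1.574]
contact_force: [0.6, -0.7, -0.4]
opening: 0.0457
grip_force: 0.0
```

arm_command:
  fingers: [0,0,0,0,0,0,0,0]
  travel:
    - [-0.03,0,0]
    - [-0.05,0,0.01]
    - [-0.05,0,0.04]
    - [-0.05,0,0.07]
    - [-0.05,0,0.09]
    - [-0.05,0,0.097]
    - [-0.05,0,0.1]
    - [-0.05,0,0.1]
  dr:
    - [0,0,0]
    - [0,0,0]
    - [0,0,0]
    - [0,0,0]
    - [0,0,0]
    - [0,0,0]
    - [0,0,0]
    - [0,0,0]

```text
time: 12.17
tool_pos: [0.517, -0.3031, 0.1208]
tool_rot: [3.141, 0.0, 1.572]
contact_force: [-0.4, 0.2, -0.1]
opening: 0.0462
grip_force: 0.0
```

arm_command:
  fingers: [1,1,1,1,1]
  travel:
    - [0,0,0]
    - [0,0,0]
    - [0,0,0]
    - [0,0,0]
    - [0,0,0]
  dr:
    - [0,0,0]
    - [0,0,0]
    - [0,0,0]
    - [0,0,0]
    - [0,0,0]

```text
time: 12.58
tool_pos: [0.5173, -0.3036, 0.1221]
tool_rot: [3.139, 0.002, 1.571]
contact_force: [0.4, -0.1, 5.0]
opening: 0.0276
grip_force: 20.6
```

arm_command:
  fingers: [0,0,0,0,1,1,1,1]
  travel:
    - [0,0,0]
    - [0,0,0]
    - [0,0,0.002]
    - [0,0,0.003]
    - [0,0,0.003]
    - [0,0,0.003]
    - [0,0,0.003]
    - [0,0,0.003]
  dr:
    - [0,0,0]
    - [0,0,0]
    - [0,0,0]
    - [0,0,0]
    - [0,0,0]
    - [0,0,0]
    - [0,0,0]
    - [0,0,0]

```text
time: 13.25
tool_pos: [0.5165, -0.303, 0.1172]
tool_rot: [-3.141, -0.0, 1.571]
contact_force: [0.6, -0.0, -1.2]
opening: 0.0311
grip_force: 24.9
```

arm_command:
  fingers: [1,1]
  travel:
    - [0,0,0]
    - [0,0,0]
  dr:
    - [0,0,0]
    - [0,0,0]

```text
time: 13.42
tool_pos: [0.5165, -0.303, 0.1172]
tool_rot: [-3.141, -0.0, 1.571]
contact_force: [0.2, 0.2, -0.9]
opening: 0.0307
grip_force: 24.9
```

arm_command:
  fingers: [1,1,1,1,1,1,1,1]
  travel:
    - [0,0,-0.006]
    - [-0.001,0.005,-0.006]
    - [-0.0015,0.01,-0.006]
    - [-0.0015,0.015,-0.006]
    - [-0.001,0.02,-0.006]
    - [-0.0005,0.025,-0.006]
    - [0.001,0.0285,-0.006]
    - [0.001,0.0285,-0.006]
  dr:
    - [0,0,0]
    - [0,0,0]
    - [0,0,0]
    - [0,0,0]
    - [0,0,0]
    - [0,0,0]
    - [0,0,0]
    - [0,0,0]

```text
time: 14.08
tool_pos: [0.5459, -0.3016, 0.1231]
tool_rot: [3.141, -0.0, 1.572]
contact_force: [0.3, 0.1, -0.6]
opening: 0.0307
grip_force: 24.9
```

arm_command:
  fingers: [1,1,1,0,0,0,0,0]
  travel:
    - [0,0,0.003]
    - [0,0,0.006]
    - [0,0,0.006]
    - [0,0,0.006]
    - [0,0,0.006]
    - [0,0,0.006]
    - [0,0,-0.03]
    - [0,0,-0.07]
  dr:
    - [0,0,0]
    - [0,0,0]
    - [0,0,0]
    - [0,0,0]
    - [0,0,0]
    - [0,0,0]
    - [0,0,0]
    - [0,0,0]

```text
time: 14.75
tool_pos: [0.5434, -0.3009, 0.1913]
tool_rot: [-3.136, -0.004, 1.571]
contact_force: [0.9, -0.6, 0.5]
opening: 0.0457
grip_force: 0.0
```

arm_command:
  fingers: [0,0,0,0,0]
  travel:
    - [0,0,-0.04]
    - [-0.01,-0.01,-0.08]
    - [-0.02,-0.02,-0.12]
    - [-0.03,-0.03,-0.16]
    - [-0.03,-0.03,-0.16]
  dr:
    - [0,0,0]
    - [0,0,0]
    - [0,0,0]
    - [0,0,0]
    - [0,0,0]

```text
time: 15.17
tool_pos: [0.515, -0.3348, 0.3624]
tool_rot: [3.131, 0.01, 1.569]
contact_force: [0.7, -0.8, 1.2]
opening: 0.0462
grip_force: 0.0
```

Run:
```python
from h import *
from cell import *
print(observe()["tool_pos"])
for n in("scene","wrist"):
  c=read_camera(n);r=np.array(bottles(c)[1])[:,1:]
  i=np.argmin([sorted(np.hypot(*(r-x).T))[-1] for x in r]);m=r[i]
  print(n,m,[(np.round(x,4).tolist(),round(float(np.hypot(*(x-m))),4),round(float(np.degrees(np.arctan2(*(x-m)[::-1]))%360),1)) for x in r])
```

```text
[ 0.51502006 -0.33475761  0.36237139]
scene [ 0.5347 -0.2491] [([0.5188, -0.1947], 0.0567, 106.3), ([0.4784, -0.2326], 0.0587, 163.7), ([0.5347, -0.2491], 0.0, 0.0), ([0.5491, -0.3037], 0.0565, 284.8), ([0.5884, -0.2639], 0.0557, 344.6)]
wrist [ 0.5298 -0.2478] [([0.5144, -0.1949], 0.0551, 106.2), ([0.4763, -0.2321], 0.0558, 163.6), ([0.5298, -0.2478], 0.0, 0.0), ([0.5829, -0.2617], 0.0549, 345.3), ([0.5445, -0.3017], 0.0559, 285.3)]
```

Ring angles are now 106°, 164°, 285° and 345°, leaving gaps of about 121° centred at 45.6° and 224.3°. Next I'll fetch the standing bottle.

arm_command:
  fingers: [-0.3,-0.3,-0.3,-0.3,-0.3,-0.3,-0.3,-0.3]
  travel:
    - [0.03,-0.02,0]
    - [0.065,-0.04,0]
    - [0.1,-0.06,0]
    - [0.14,-0.07,0]
    - [0.18,-0.07,0]
    - [0.22,-0.07,0]
    - [0.26,-0.07,0]
    - [0.3,-0.07,0]
  dr:
    - [0,0,0]
    - [0,0,0]
    - [0,0,0]
    - [0,0,0]
    - [0,0,0]
    - [0,0,0]
    - [0,0,0]
    - [0,0,0]

```text
time: 15.93
tool_pos: [0.4437, -0.0297, 0.3516]
tool_rot: [-3.139, -0.001, 1.571]
contact_force: [1.9, 0.2, -0.8]
opening: 0.0598
grip_force: 0.0
```

arm_command:
  fingers: [-0.3,-0.3,-0.3,-0.3,-0.3,-0.3,-0.3,-0.3]
  travel:
    - [0.04,0,0]
    - [0.08,0.005,0.01]
    - [0.115,0.01,0.03]
    - [0.15,0.017,0.05]
    - [0.185,0.017,0.07]
    - [0.21,0.017,0.09]
    - [0.225,0.017,0.12]
    - [0.227,0.017,0.14]
  dr:
    - [0,0,0]
    - [0,0,0]
    - [0,0,0]
    - [0,0,0]
    - [0,0,0]
    - [0,0,0]
    - [0,0,0]
    - [0,0,0]

```text
time: 16.6
tool_pos: [0.4592, 0.1976, 0.209]
tool_rot: [-3.136, 0.0, 1.575]
contact_force: [-0.6, 0.2, -0.4]
opening: 0.0595
grip_force: 0.0
```

arm_command:
  fingers: [-0.3]
  travel:
    - [0,0,0]
  dr:
    - [0,0,0]

```text
time: 16.68
tool_pos: [0.4577, 0.1955, 0.2074]
tool_rot: [-3.13, 0.003, 1.574]
contact_force: [-0.9, 0.2, -0.9]
opening: 0.0595
grip_force: 0.0
```

arm_command:
  fingers: [-0.3,-0.3,-0.3,-0.3,-0.3,-0.3,1,1]
  travel:
    - [-0.003,0,0.01]
    - [-0.003,0,0.04]
    - [-0.003,0,0.07]
    - [-0.003,0,0.095]
    - [-0.003,0,0.102]
    - [-0.003,0,0.102]
    - [-0.003,0,0.102]
    - [-0.003,0,0.102]
  dr:
    - [0,0,0]
    - [0,0,0]
    - [0,0,0]
    - [0,0,0]
    - [0,0,0]
    - [0,0,0]
    - [0,0,0]
    - [0,0,0]
  squeeze: 30

```text
time: 17.35
tool_pos: [0.463, 0.1921, 0.1131]
tool_rot: [3.139, -0.001, 1.571]
contact_force: [0.5, -0.3, -0.2]
opening: 0.0508
grip_force: 0.0
```

arm_command:
  fingers: [1,1,1,1,1]
  travel:
    - [0,0,0]
    - [0,0,0]
    - [0,0,0]
    - [0,0,0]
    - [0,0,0]
  dr:
    - [0,0,0]
    - [0,0,0]
    - [0,0,0]
    - [0,0,0]
    - [0,0,0]

```text
time: 17.77
tool_pos: [0.4628, 0.1922, 0.1124]
tool_rot: [3.139, -0.001, 1.571]
contact_force: [1.5, -0.8, 5.7]
opening: 0.0219
grip_force: 24.3
```

arm_command:
  fingers: [-0.1,-0.1,-0.1,-0.1,1,1,1,1]
  travel:
    - [0,0,0]
    - [0,0,0.002]
    - [0,0,0.005]
    - [0,0,0.008]
    - [0,0,0.008]
    - [0,0,0.008]
    - [0,0,0.008]
    - [0,0,0.008]
  dr:
    - [0,0,0]
    - [0,0,0]
    - [0,0,0]
    - [0,0,0]
    - [0,0,0]
    - [0,0,0]
    - [0,0,0]
    - [0,0,0]

```text
time: 18.43
tool_pos: [0.4618, 0.1919, 0.1033]
tool_rot: [-3.141, -0.0, 1.571]
contact_force: [-0.1, 0.4, -1.3]
opening: 0.0294
grip_force: 29.8
```

arm_command:
  fingers: [1,1,1]
  travel:
    - [0,0,0]
    - [0,0,0]
    - [0,0,0]
  dr:
    - [0,0,0]
    - [0,0,0]
    - [0,0,0]

```text
time: 18.68
tool_pos: [0.4618, 0.1919, 0.1033]
tool_rot: [-3.141, -0.0, 1.571]
contact_force: [-0.3, -0.2, -1.9]
opening: 0.0302
grip_force: 29.8
```

arm_command:
  fingers: [1,1,1,1,1,1,1,1]
  travel:
    - [0,0,-0.03]
    - [0,0,-0.07]
    - [0,0,-0.11]
    - [-0.03,0,-0.135]
    - [-0.065,0,-0.155]
    - [-0.1,-0.005,-0.175]
    - [-0.135,-0.01,-0.195]
    - [-0.17,-0.01,-0.215]
  dr:
    - [0,0,0]
    - [0,0,0]
    - [0,0,0]
    - [0,0,0]
    - [0,0,0]
    - [0,0,0]
    - [0,0,0]
    - [0,0,0]

```text
time: 19.35
tool_pos: [0.4507, 0.0207, 0.3196]
tool_rot: [3.142, -0.0, 1.572]
contact_force: [1.9, 0.6, -1.1]
opening: 0.0297
grip_force: 29.8
```

arm_command:
  fingers: [1,1,1,1,1,1,1,1]
  travel:
    - [-0.04,0,-0.01]
    - [-0.08,0,-0.02]
    - [-0.12,0,-0.02]
    - [-0.155,0.01,-0.02]
    - [-0.185,0.035,-0.02]
    - [-0.205,0.065,-0.02]
    - [-0.222,0.095,-0.02]
    - [-0.229,0.117,-0.02]
  dr:
    - [0,0,0]
    - [0,0,6]
    - [0,0,13]
    - [0,0,20]
    - [0,0,27]
    - [0,0,34]
    - [0,0,40]
    - [0,0,44.4]

```text
time: 20.02
tool_pos: [0.5704, -0.2097, 0.3373]
tool_rot: [-3.141, 0.001, 0.788]
contact_force: [-0.7, -0.6, -0.7]
opening: 0.03
grip_force: 29.8
```

arm_command:
  fingers: [1,1,1]
  travel:
    - [0,0,0]
    - [0,0,0]
    - [0,0,0]
  dr:
    - [0,0,0]
    - [0,0,0]
    - [0,0,0]

```text
time: 20.27
tool_pos: [0.5686, -0.2067, 0.3381]
tool_rot: [-3.14, 0.0, 0.798]
contact_force: [-0.6, -0.3, -1.8]
opening: 0.0298
grip_force: 29.8
```

```bash
cat >> h.py <<'E'
def ringinfo(c,M=None):
    r=np.array([x for x in bottles(c)[1]])[:,1:]
    i=np.argmin([sorted(np.hypot(*(r-x).T))[-1] for x in r]);m=r[i]
    print([(np.round(x,4).tolist(),round(float(np.hypot(*(x-m))),4),round(float(np.degrees(np.arctan2(*(x-m)[::-1]))%360),1)) for x in r])
def togo(s,X,yaw=None):
    from scipy.spatial.transform import Rotation as Ro
    R=Ro.from_euler("xyz",s["tool_rot"]).as_matrix()
    print("pos",np.round(s["tool_pos"],4),"tool delta",np.round(R.T@(np.array(X)-s["tool_pos"]),4),"F",np.round(s["contact_force"],1),"open",round(s["opening"],4),"yaw",round(np.degrees(s["tool_rot"][2]),1))
E
python3 - <<'E'
from h import *
from cell import *
togo(observe(),[.569,-.207,.1153])
c=read_camera("scene");ringinfo(c);cv2.imwrite("pics/s4.png",c["color"][60:300,160:480])
# held bottle: tilt via orange body, in scene+side
for n in("scene","side"):
  c=read_camera(n);P=cloud(c);hsv=cv2.cvtColor(c["color"],cv2.COLOR_BGR2HSV)
  for lo,hi in[(.235,.25),(.28,.30)]:
    m=(abs(hsv[...,0].astype(int)-18)<8)&(hsv[...,1]>120)&(P[...,2]>lo)&(P[...,2]<hi)&(abs(P[...,0]-.569)<.06)&(abs(P[...,1]+.207)<.06)
    q=P[m];print(n,lo,len(q),len(q) and np.round((q.min(0)+q.max(0))/2,4))
E
```

```text
pos [ 0.5686 -0.2067  0.3381] tool delta [1.000e-04 8.000e-04 2.228e-01] F [-0.6 -0.3 -1.8] open 0.0298 yaw 45.7
[([0.4784, -0.2327], 0.0596, 163.9), ([0.5357, -0.2492], 0.0, 0.0), ([0.5889, -0.2641], 0.0552, 344.4), ([0.5488, -0.3036], 0.056, 283.5)]
scene 0.235 47 [ 0.5827 -0.2178  0.2445]
scene 0.28 18 [ 0.599  -0.202   0.2904]
side 0.235 53 [ 0.5693 -0.2231  0.2443]
side 0.28 11 [ 0.5428 -0.2094  0.2897]
```

arm_command:
  fingers: [1,1,1,1,1,1,1,1]
  travel:
    - [0,0.001,0.03]
    - [0,0.001,0.06]
    - [0,0.001,0.09]
    - [0,0.001,0.1]
    - [0,0.001,0.11]
    - [0,0.001,0.12]
    - [0,0.001,0.13]
    - [0,0.001,0.13]
  dr:
    - [0,0,0]
    - [0,0,0]
    - [0,0,0]
    - [0,0,0]
    - [0,0,0]
    - [0,0,0]
    - [0,0,0]
    - [0,0,0]

```text
time: 21.08
tool_pos: [0.5694, -0.2075, 0.2073]
tool_rot: [-3.14, 0.0, 0.796]
contact_force: [-1.3, -0.7, -1.8]
opening: 0.0297
grip_force: 29.8
```

arm_command:
  fingers: [1,1,1,1]
  travel:
    - [0,0,0.007]
    - [0,0,0.014]
    - [0,0,0.02]
    - [0,0,0.02]
  dr:
    - [0,0,0]
    - [0,0,0]
    - [0,0,0]
    - [0,0,0]

```text
time: 21.42
tool_pos: [0.5692, -0.2074, 0.187]
tool_rot: [-3.14, 0.001, 0.796]
contact_force: [0.0, 0.6, -2.0]
opening: 0.03
grip_force: 29.8
```

arm_command:
  fingers: [1,1,1,1,1,1,1,1]
  travel:
    - [0,0,0.01]
    - [0,0,0.02]
    - [0,0,0.03]
    - [0,0,0.04]
    - [0,0,0.05]
    - [0,0,0.06]
    - [0,0,0.065]
    - [0,0,0.065]
  dr:
    - [0,0,0]
    - [0,0,0]
    - [0,0,0]
    - [0,0,0]
    - [0,0,0]
    - [0,0,0]
    - [0,0,0]
    - [0,0,0]

```text
time: 22.08
tool_pos: [0.569, -0.2073, 0.1216]
tool_rot: [-3.139, 0.001, 0.796]
contact_force: [-0.2, 0.5, -1.8]
opening: 0.03
grip_force: 29.8
```

arm_command:
  fingers: [1,1,1,1]
  travel:
    - [0,0,0.003]
    - [0,0,0.006]
    - [0,0,0.007]
    - [0,0,0.007]
  dr:
    - [0,0,0]
    - [0,0,0]
    - [0,0,0]
    - [0,0,0]

```text
time: 22.42
tool_pos: [0.5698, -0.2077, 0.1164]
tool_rot: [3.141, -0.0, 0.796]
contact_force: [0.9, 0.0, -1.7]
opening: 0.0299
grip_force: 29.8
```

arm_command:
  fingers: [0,0,0,0,0,0,0,0]
  travel:
    - [0,0,0]
    - [0,0,0]
    - [0,0,0]
    - [0,0,-0.02]
    - [0,0,-0.06]
    - [0,0,-0.1]
    - [0,0,-0.14]
    - [0,0,-0.17]
  dr:
    - [0,0,0]
    - [0,0,0]
    - [0,0,0]
    - [0,0,0]
    - [0,0,0]
    - [0,0,0]
    - [0,0,0]
    - [0,0,0]

```text
time: 23.08
tool_pos: [0.5702, -0.2079, 0.2907]
tool_rot: [3.137, -0.001, 0.796]
contact_force: [0.8, 0.1, 0.6]
opening: 0.046
grip_force: 0.0
```

arm_command:
  fingers: [-0.4,-0.4,-0.4,-0.4,-0.4,-0.4,-0.4,-0.4]
  travel:
    - [0,-0.03,-0.01]
    - [0,-0.07,-0.01]
    - [0,-0.11,-0.01]
    - [0,-0.15,-0.01]
    - [0.02,-0.175,-0.01]
    - [0.045,-0.2,-0.01]
    - [0.075,-0.225,-0.01]
    - [0.105,-0.25,-0.01]
  dr:
    - [0,0,0]
    - [0,0,-6]
    - [0,0,-13]
    - [0,0,-20]
    - [0,0,-27]
    - [0,0,-34]
    - [0,0,-41]
    - [0,0,-48]

```text
time: 23.75
tool_pos: [0.4641, 0.0436, 0.2973]
tool_rot: [3.139, 0.0, 1.639]
contact_force: [1.1, -0.1, 0.4]
opening: 0.0644
grip_force: 0.0
```

arm_command:
  fingers: [-0.4,-0.4,-0.4]
  travel:
    - [0,0,0]
    - [0,0,0]
    - [0,0,0]
  dr:
    - [0,0,-6.2]
    - [0,0,-6.2]
    - [0,0,-6.2]

```text
time: 24.0
tool_pos: [0.4645, 0.0422, 0.2967]
tool_rot: [3.141, 0.0, 1.74]
contact_force: [-0.4, -1.0, 0.0]
opening: 0.0642
grip_force: 0.0
```

Run:
```python
from h import *
from cell import *
togo(observe(),[.461,.098,.06])
c=read_camera("scene");ringinfo(c)
w=read_camera("wrist");P=cloud(w)
q=P[(P[...,2]>.01)&(P[...,2]<.06)&(P[...,1]>-.06)&(P[...,1]<.18)&(P[...,0]>.42)&(P[...,0]<.53)]
print(len(q),q.min(0),q.max(0))
for y in np.arange(-.04,.17,.02):
    k=q[(q[:,1]>=y)&(q[:,1]<y+.02)]
    if len(k)>8: print(np.round([y+.01,*np.percentile(k[:,0],[2,98]),k[:,2].max()],3),len(k))
```

```text
pos [0.4645 0.0422 0.2967] tool delta [0.0557 0.0058 0.2367] F [-0.4 -1.   0. ] open 0.0642 yaw 99.7
[([0.5192, -0.1945], 0.0565, 106.1), ([0.479, -0.2338], 0.0579, 165.0), ([0.5761, -0.2093], 0.0571, 43.8), ([0.5349, -0.2488], 0.0, 0.0), ([0.5888, -0.2638], 0.0559, 344.4), ([0.5495, -0.3038], 0.0569, 284.9)]
4174 [ 0.44331942 -0.02972192  0.02241943] [0.51182466 0.15855352 0.05631104]
[-0.03   0.459  0.505  0.055] 138
[-0.01   0.456  0.509  0.056] 569
[0.01  0.452 0.506 0.056] 594
[0.03  0.448 0.502 0.056] 613
[0.05  0.445 0.498 0.055] 634
[0.07  0.445 0.494 0.053] 615
[0.09  0.447 0.484 0.045] 430
[0.11  0.448 0.477 0.042] 314
[0.13  0.451 0.465 0.033] 169
[0.15  0.449 0.459 0.029] 98
```

Bottle 6 is in its slot (44°, radius 57). Next is the lying one: descend over its collar.

arm_command:
  fingers: [-0.4,-0.4,-0.4,-0.4,-0.4,-0.4,-0.4,-0.4]
  travel:
    - [0.02,0.003,0.02]
    - [0.045,0.007,0.05]
    - [0.056,0.007,0.085]
    - [0.056,0.007,0.125]
    - [0.056,0.007,0.165]
    - [0.056,0.007,0.205]
    - [0.056,0.007,0.235]
    - [0.056,0.007,0.255]
  dr:
    - [0,0,0]
    - [0,0,0]
    - [0,0,0]
    - [0,0,0]
    - [0,0,0]
    - [0,0,0]
    - [0,0,0]
    - [0,0,0]

```text
time: 24.77
tool_pos: [0.4603, 0.0971, 0.0385]
tool_rot: [-3.138, -0.0, 1.738]
contact_force: [0.6, -0.1, 1.0]
opening: 0.064
grip_force: 0.0
```

arm_command:
  fingers: [-0.4,-0.4,-0.4,-0.4,-0.4,-0.4]
  travel:
    - [0,0,0.007]
    - [0,0,0.014]
    - [0,0,0.02]
    - [0,0,0.026]
    - [0,0,0.032]
    - [0,0,0.032]
  dr:
    - [0,0,0]
    - [0,0,0]
    - [0,0,0]
    - [0,0,0]
    - [0,0,0]
    - [0,0,0]

```text
time: 25.27
tool_pos: [0.4618, 0.0985, 0.0091]
tool_rot: [-3.142, -0.0, 1.742]
contact_force: [-0.8, -0.4, -0.4]
opening: 0.0645
grip_force: 0.0
```

Down another 10 mm slowly, watching the force.

arm_command:
  fingers: [-0.4,-0.4,-0.4,-0.4]
  travel:
    - [0,0,0.003]
    - [0,0,0.006]
    - [0,0,0.008]
    - [0,0,0.008]
  dr:
    - [0,0,0]
    - [0,0,0]
    - [0,0,0]
    - [0,0,0]

```text
time: 25.6
tool_pos: [0.4617, 0.0986, 0.0012]
tool_rot: [-3.141, -0.0, 1.742]
contact_force: [-0.5, -0.8, -0.1]
opening: 0.0644
grip_force: 0.0
```

arm_command:
  fingers: [-0.4,-0.4]
  travel:
    - [0,0,0.003]
    - [0,0,0.003]
  dr:
    - [0,0,0]
    - [0,0,0]

```text
time: 25.77
tool_pos: [0.4617, 0.0986, -0.0019]
tool_rot: [-3.141, -0.0, 1.742]
contact_force: [0.1, 0.2, -0.1]
opening: 0.0642
grip_force: 0.0
```

arm_command:
  fingers: [-0.4,-0.4,0.5,1,1,1,1,1]
  travel:
    - [0,0,0.003]
    - [0,0,0.003]
    - [0,0,0.003]
    - [0,0,0.003]
    - [0,0,0.003]
    - [0,0,0.003]
    - [0,0,0.003]
    - [0,0,0.003]
  dr:
    - [0,0,0]
    - [0,0,0]
    - [0,0,0]
    - [0,0,0]
    - [0,0,0]
    - [0,0,0]
    - [0,0,0]
    - [0,0,0]
  squeeze: 6

```text
time: 26.43
tool_pos: [0.4619, 0.0986, -0.0045]
tool_rot: [3.141, -0.0, 1.742]
contact_force: [0.2, -0.1, -0.1]
opening: 0.0337
grip_force: 6.0
```

arm_command:
  fingers: [1,1,1]
  travel:
    - [0,0,0]
    - [0,0,0]
    - [0,0,0]
  dr:
    - [0,0,0]
    - [0,0,0]
    - [0,0,0]

```text
time: 26.68
tool_pos: [0.4619, 0.0986, -0.0045]
tool_rot: [3.141, -0.0, 1.742]
contact_force: [-0.3, -0.7, 0.2]
opening: 0.034
grip_force: 6.0
```

arm_command:
  fingers: [1,1,1,1,1,1,1,1]
  travel:
    - [0,0,-0.01]
    - [0,0,-0.025]
    - [0,0,-0.04]
    - [0,0,-0.055]
    - [0,0,-0.07]
    - [0,0,-0.085]
    - [0,0,-0.1]
    - [0,0,-0.115]
  dr:
    - [0,0,0]
    - [0,0,0]
    - [0,0,0]
    - [0,0,0]
    - [0,0,0]
    - [0,0,0]
    - [0,0,0]
    - [0,0,0]

```text
time: 27.35
tool_pos: [0.4613, 0.0985, 0.1109]
tool_rot: [-3.141, -0.0, 1.742]
contact_force: [-0.0, 0.3, -1.7]
opening: 0.0338
grip_force: 6.0
```

arm_command:
  fingers: [1,1,1,1,1,1]
  travel:
    - [0,0,-0.015]
    - [0,0,-0.03]
    - [0,0,-0.045]
    - [0,0,-0.05]
    - [0,0,-0.05]
    - [0,0,-0.05]
  dr:
    - [0,0,0]
    - [0,0,0]
    - [0,0,0]
    - [0,0,0]
    - [0,0,0]
    - [0,0,0]

```text
time: 27.85
tool_pos: [0.4614, 0.0986, 0.1598]
tool_rot: [-3.141, -0.0, 1.742]
contact_force: [-0.7, 0.9, -1.8]
opening: 0.0339
grip_force: 6.0
```

Run:
```python
from h import *
from cell import *
s=observe();print(s["tool_pos"],s["contact_force"],s["opening"],s["grip_force"])
for n in("scene","side"):
  c=read_camera(n);P=cloud(c);hsv=cv2.cvtColor(c["color"],cv2.COLOR_BGR2HSV)
  m=(abs(hsv[...,0].astype(int)-18)<9)&(hsv[...,1]>110)&(P[...,2]>.005)&(P[...,2]<.3)&(abs(P[...,0]-.47)<.06)&(P[...,1]>-.08)&(P[...,1]<.2)
  q=P[m];print(n,len(q),np.round(q.min(0),3),np.round(q.max(0),3))
  for z in np.arange(.01,.2,.02):
    k=q[(q[:,2]>=z)&(q[:,2]<z+.02)]
    if len(k)>4: print(round(z+.01,3),len(k),np.round([k[:,0].min(),k[:,0].max(),k[:,1].min(),k[:,1].max()],3))
```

```text
[0.46142062 0.09856177 0.15980917] [-0.71965608  0.86147961 -1.83135915] 0.033948446543077736 5.963463863736251
scene 620 [0.424 0.059 0.067] [0.518 0.133 0.296]
0.06 8 [0.45  0.491 0.071 0.091]
0.08 67 [0.452 0.493 0.069 0.112]
0.1 63 [0.469 0.493 0.068 0.107]
0.12 61 [0.467 0.494 0.068 0.099]
0.14 89 [0.443 0.493 0.067 0.101]
0.16 147 [0.441 0.492 0.066 0.107]
0.18 54 [0.447 0.485 0.073 0.101]
side 337 [0.418 0.06  0.068] [0.502 0.126 0.296]
0.08 38 [0.44  0.482 0.063 0.079]
0.1 24 [0.466 0.483 0.064 0.079]
0.12 23 [0.466 0.483 0.061 0.077]
0.14 62 [0.437 0.49  0.06  0.091]
0.16 89 [0.435 0.486 0.063 0.104]
0.18 31 [0.442 0.48  0.07  0.098]
```

It swung down and hangs nearly vertical, underside at about 0.067. I'll stand it on the table and regrip higher and firmer.

arm_command:
  fingers: [1,1,1,1,1,1,1,1]
  travel:
    - [0,0,0.015]
    - [0,0,0.03]
    - [0,0,0.045]
    - [0,0,0.055]
    - [0,0,0.06]
    - [0,0,0.065]
    - [0,0,0.067]
    - [0,0,0.067]
  dr:
    - [0,0,0]
    - [0,0,0]
    - [0,0,0]
    - [0,0,0]
    - [0,0,0]
    - [0,0,0]
    - [0,0,0]
    - [0,0,0]

```text
time: 28.62
tool_pos: [0.4623, 0.0987, 0.0937]
tool_rot: [3.14, -0.0, 1.742]
contact_force: [-0.5, -1.0, 0.1]
opening: 0.034
grip_force: 6.0
```

arm_command:
  fingers: [1,1]
  travel:
    - [0,0,0.002]
    - [0,0,0.002]
  dr:
    - [0,0,0]
    - [0,0,0]

```text
time: 28.78
tool_pos: [0.4626, 0.0988, 0.0922]
tool_rot: [3.139, -0.0, 1.742]
contact_force: [-0.6, 0.4, 4.3]
opening: 0.0339
grip_force: 6.1
```

Contact with the table. Release, raise 11 mm, regrip.

arm_command:
  fingers: [0.1,0.1,0.1,0,0,0,0,0]
  travel:
    - [0,0,0]
    - [0,0,0]
    - [0,0,0]
    - [0,0,0]
    - [0,0,-0.003]
    - [0,0,-0.006]
    - [0,0,-0.009]
    - [0,0,-0.011]
  dr:
    - [0,0,0]
    - [0,0,0]
    - [0,0,0]
    - [0,0,0]
    - [0,0,0]
    - [0,0,0]
    - [0,0,0]
    - [0,0,0]

```text
time: 29.45
tool_pos: [0.4621, 0.0986, 0.1029]
tool_rot: [3.141, 0.0, 1.742]
contact_force: [-0.2, 0.1, -0.5]
opening: 0.0461
grip_force: 0.0
```

arm_command:
  fingers: [0,1,1,1,1,1]
  travel:
    - [0,0,0]
    - [0,0,0]
    - [0,0,0]
    - [0,0,0]
    - [0,0,0]
    - [0,0,0]
  dr:
    - [0,0,0]
    - [0,0,0]
    - [0,0,0]
    - [0,0,0]
    - [0,0,0]
    - [0,0,0]
  squeeze: 30

```text
time: 29.95
tool_pos: [0.4618, 0.0985, 0.1023]
tool_rot: [-3.141, -0.0, 1.742]
contact_force: [-0.4, -0.7, 0.5]
opening: 0.0317
grip_force: 30.0
```

Run:
```python
from h import *
from cell import *
togo(observe(),[.461,.098,.34])
for n in("scene","side"):
  c=read_camera(n);P=cloud(c);hsv=cv2.cvtColor(c["color"],cv2.COLOR_BGR2HSV)
  m=(abs(hsv[...,0].astype(int)-18)<9)&(hsv[...,1]>110)&(P[...,2]>.003)&(P[...,2]<.3)&(abs(P[...,0]-.47)<.06)&(P[...,1]>-.08)&(P[...,1]<.2)
  q=P[m]
  for z in np.arange(.005,.1,.02):
    k=q[(q[:,2]>=z)&(q[:,2]<z+.02)]
    if len(k)>4: print(round(z+.01,3),len(k),np.round([k[:,0].min(),k[:,0].max(),k[:,1].min(),k[:,1].max()],3))
```

```text
pos [0.4618 0.0985 0.1023] tool delta [-0.0004 -0.0009 -0.2377] F [-0.4 -0.7  0.5] open 0.0317 yaw 99.8
0.015 55 [0.452 0.494 0.067 0.093]
0.035 47 [0.451 0.493 0.066 0.095]
0.055 65 [0.451 0.494 0.066 0.109]
0.075 76 [0.445 0.493 0.066 0.106]
0.095 133 [0.439 0.492 0.067 0.108]
0.015 41 [0.438 0.485 0.063 0.081]
0.035 22 [0.464 0.486 0.066 0.085]
0.055 23 [0.465 0.487 0.066 0.088]
0.075 49 [0.438 0.482 0.062 0.086]
0.095 69 [0.438 0.483 0.063 0.087]
```

Bottle 7 stands upright and is firmly held. Carry it to the slot at 224.7°.

arm_command:
  fingers: [1,1,1,1,1,1,1,1]
  travel:
    - [0,0,-0.03]
    - [0,0,-0.07]
    - [0,0,-0.11]
    - [0,0,-0.15]
    - [-0.02,0,-0.18]
    - [-0.05,-0.005,-0.205]
    - [-0.085,-0.01,-0.22]
    - [-0.12,-0.012,-0.235]
  dr:
    - [0,0,0]
    - [0,0,0]
    - [0,0,0]
    - [0,0,0]
    - [0,0,0]
    - [0,0,0]
    - [0,0,0]
    - [0,0,0]

```text
time: 30.72
tool_pos: [0.47, -0.0227, 0.3388]
tool_rot: [3.14, 0.0, 1.744]
contact_force: [0.1, -0.3, -1.4]
opening: 0.0318
grip_force: 29.9
```

arm_command:
  fingers: [1,1,1,1,1,1,1,1]
  travel:
    - [-0.04,-0.004,0]
    - [-0.08,-0.008,0]
    - [-0.12,-0.012,0]
    - [-0.16,-0.016,0]
    - [-0.2,-0.02,0]
    - [-0.235,-0.023,0]
    - [-0.255,-0.025,0]
    - [-0.264,-0.026,0]
  dr:
    - [0,0,7]
    - [0,0,14]
    - [0,0,21]
    - [0,0,28]
    - [0,0,35]
    - [0,0,42]
    - [0,0,49]
    - [0,0,55]

```text
time: 31.38
tool_pos: [0.4894, -0.2896, 0.3358]
tool_rot: [-3.14, 0.001, 0.773]
contact_force: [0.4, -0.2, -2.0]
opening: 0.0315
grip_force: 29.9
```

arm_command:
  fingers: [1,1,1]
  travel:
    - [0,0,0]
    - [0,0,0]
    - [0,0,0]
  dr:
    - [0,0,0]
    - [0,0,0]
    - [0,0,0]

```text
time: 31.63
tool_pos: [0.4899, -0.2854, 0.3373]
tool_rot: [-3.141, -0.0, 0.786]
contact_force: [0.1, -0.5, -0.8]
opening: 0.0318
grip_force: 29.9
```

Run:
```python
from h import *
from cell import *
togo(observe(),[.4895,-.2866,.1145])
for n in("scene","side"):
  c=read_camera(n);P=cloud(c);hsv=cv2.cvtColor(c["color"],cv2.COLOR_BGR2HSV)
  if n=="scene": ringinfo(c)
  m=(abs(hsv[...,0].astype(int)-18)<9)&(hsv[...,1]>110)&(P[...,2]>.225)&(P[...,2]<.4)&(abs(P[...,0]-.489)<.06)&(abs(P[...,1]+.287)<.06)
  q=P[m]
  for z in np.arange(.23,.33,.02):
    k=q[(q[:,2]>=z)&(q[:,2]<z+.02)]
    if len(k)>4: print(n,round(z+.01,3),len(k),np.round([k[:,0].min(),k[:,0].max(),k[:,1].min(),k[:,1].max()],3))
```

```text
pos [ 0.4899 -0.2854  0.3373] tool delta [-0.0012  0.0007  0.2228] F [ 0.1 -0.5 -0.8] open 0.0318 yaw 45.0
[([0.5193, -0.1945], 0.0568, 105.8), ([0.4783, -0.2332], 0.0587, 164.3), ([0.5759, -0.2094], 0.0571, 44.0), ([0.5348, -0.2491], 0.0, 0.0), ([0.5887, -0.2642], 0.056, 344.3), ([0.5494, -0.3041], 0.0569, 284.9)]
scene 0.24 61 [ 0.485  0.519 -0.314 -0.267]
scene 0.26 135 [ 0.48   0.519 -0.315 -0.265]
scene 0.28 131 [ 0.479  0.519 -0.315 -0.267]
scene 0.3 153 [ 0.478  0.518 -0.315 -0.261]
scene 0.32 182 [ 0.484  0.519 -0.314 -0.263]
side 0.24 53 [ 0.463  0.511 -0.317 -0.298]
side 0.26 106 [ 0.466  0.516 -0.318 -0.29 ]
side 0.28 103 [ 0.467  0.515 -0.318 -0.294]
side 0.3 112 [ 0.466  0.514 -0.318 -0.295]
side 0.32 135 [ 0.462  0.514 -0.317 -0.293]
```

arm_command:
  fingers: [1,1,1,1,1,1,1,1]
  travel:
    - [-0.001,0.001,0.03]
    - [-0.001,0.001,0.06]
    - [-0.001,0.001,0.09]
    - [-0.001,0.001,0.1]
    - [-0.001,0.001,0.11]
    - [-0.001,0.001,0.12]
    - [-0.001,0.001,0.13]
    - [-0.001,0.001,0.13]
  dr:
    - [0,0,0]
    - [0,0,0]
    - [0,0,0]
    - [0,0,0]
    - [0,0,0]
    - [0,0,0]
    - [0,0,0]
    - [0,0,0]

```text
time: 32.4
tool_pos: [0.4897, -0.2873, 0.2063]
tool_rot: [-3.14, 0.0, 0.783]
contact_force: [-0.6, 0.7, -2.4]
opening: 0.0319
grip_force: 29.9
```

arm_command:
  fingers: [1,1,1,1]
  travel:
    - [0,0,0.007]
    - [0,0,0.014]
    - [0,0,0.02]
    - [0,0,0.02]
  dr:
    - [0,0,0]
    - [0,0,0]
    - [0,0,0]
    - [0,0,0]

```text
time: 32.73
tool_pos: [0.4894, -0.2874, 0.1861]
tool_rot: [-3.14, 0.0, 0.782]
contact_force: [-0.1, 0.5, -2.1]
opening: 0.0313
grip_force: 29.9
```

Still free. Continue down.

arm_command:
  fingers: [1,1,1,1,1,1,1,1]
  travel:
    - [0,0,0.008]
    - [0,0,0.016]
    - [0,0,0.024]
    - [0,0,0.032]
    - [0,0,0.04]
    - [0,0,0.05]
    - [0,0,0.06]
    - [0,0,0.063]
  dr:
    - [0,0,0]
    - [0,0,0]
    - [0,0,0]
    - [0,0,0]
    - [0,0,0]
    - [0,0,0]
    - [0,0,0]
    - [0,0,0]

```text
time: 33.4
tool_pos: [0.4892, -0.2871, 0.1222]
tool_rot: [-3.139, 0.0, 0.782]
contact_force: [-0.4, 0.9, -1.6]
opening: 0.0314
grip_force: 30.0
```

arm_command:
  fingers: [1,1,1,1]
  travel:
    - [0,0,0.003]
    - [0,0,0.006]
    - [0,0,0.008]
    - [0,0,0.008]
  dr:
    - [0,0,0]
    - [0,0,0]
    - [0,0,0]
    - [0,0,0]

```text
time: 33.73
tool_pos: [0.49, -0.2877, 0.1162]
tool_rot: [-3.142, -0.0, 0.782]
contact_force: [-0.4, -0.0, -2.0]
opening: 0.0317
grip_force: 29.9
```

arm_command:
  fingers: [1,1,0,0,0,0,0,0]
  travel:
    - [0,0,0.001]
    - [0,0,0.001]
    - [0,0,0.001]
    - [0,0,0.001]
    - [0,0,0.001]
    - [0,0,-0.03]
    - [0,0,-0.06]
    - [0,0,-0.1]
  dr:
    - [0,0,0]
    - [0,0,0]
    - [0,0,0]
    - [0,0,0]
    - [0,0,0]
    - [0,0,0]
    - [0,0,0]
    - [0,0,0]

```text
time: 34.4
tool_pos: [0.4889, -0.287, 0.2158]
tool_rot: [-3.137, 0.001, 0.782]
contact_force: [0.4, -0.4, -0.4]
opening: 0.0459
grip_force: 0.0
```

arm_command:
  fingers: [0,0,0,0,0,0,0,0]
  travel:
    - [0,0,-0.04]
    - [0,0,-0.08]
    - [-0.03,0,-0.1]
    - [-0.06,0,-0.11]
    - [-0.07,0,-0.11]
    - [-0.07,0,-0.11]
    - [-0.07,0,-0.11]
    - [-0.07,0,-0.11]
  dr:
    - [0,0,0]
    - [0,0,0]
    - [0,0,0]
    - [0,0,0]
    - [0,0,0]
    - [0,0,0]
    - [0,0,0]
    - [0,0,0]

```text
time: 35.07
tool_pos: [0.4407, -0.3362, 0.3254]
tool_rot: [-3.14, -0.001, 0.783]
contact_force: [-0.1, 0.3, 0.8]
opening: 0.0458
grip_force: 0.0
```

Run:
```python
from h import *
from cell import *
s=observe();print(s["tool_pos"],s["contact_force"])
c=read_camera("scene");ringinfo(c);P=cloud(c)
m=((P[...,2]>.18)&(P[...,2]<.215)&(abs(P[...,0]-.53)<.09)&(abs(P[...,1]+.25)<.09)).astype(np.uint8)
k,l,st,_=cv2.connectedComponentsWithStats(m);print([(int(st[i,4]),round(float(P[l==i][:,2].max()),4)) for i in range(1,k)])
print(bottles(c)[0])
d=read_camera("side")
a=cv2.resize(c["color"][150:260,220:330],(400,400),interpolation=cv2.INTER_CUBIC)
b=cv2.resize(d["color"][165:265,257:357],(400,400),interpolation=cv2.INTER_CUBIC)
cv2.imwrite("pics/f.png",np.hstack([a,b]))
```

```text
[ 0.44067523 -0.33615011  0.32537546] [-0.13891896  0.34041342  0.7752837 ]
[([0.4789, -0.2336], 0.0574, 164.7), ([0.5192, -0.1949], 0.056, 105.7), ([0.5343, -0.2488], 0.0, 0.0), ([0.5758, -0.2097], 0.057, 43.3), ([0.4947, -0.2887], 0.0562, 225.2), ([0.5887, -0.2645], 0.0566, 343.9), ([0.5489, -0.3038], 0.0569, 284.9)]
[(25, 0.2019), (27, 0.2009), (25, 0.2015), (23, 0.2026), (25, 0.2012), (25, 0.2027), (27, 0.202)]
[(np.int32(32), np.float64(0.5183), np.float64(-0.1953)), (np.int32(33), np.float64(0.4789), np.float64(-0.2332)), (np.int32(30), np.float64(0.5765), np.float64(-0.2107)), (np.int32(29), np.float64(0.5361), np.float64(-0.2498)), (np.int32(35), np.float64(0.4962), np.float64(-0.2889)), (np.int32(28), np.float64(0.5899), np.float64(-0.2643)), (np.int32(32), np.float64(0.5502), np.float64(-0.304))]
```

View pics/f.png

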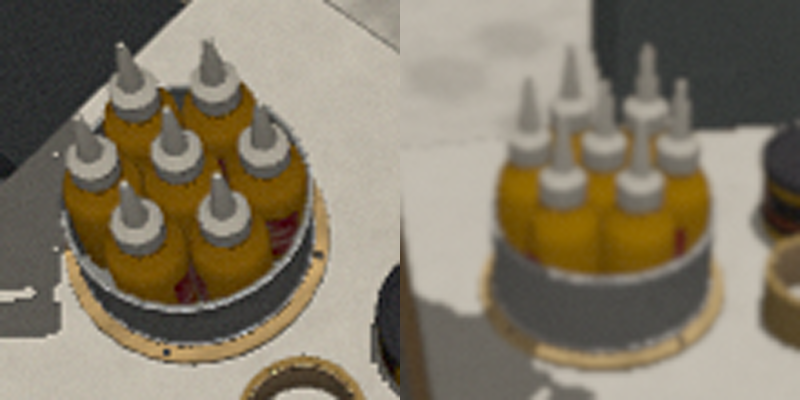

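The final crops show all seven upright in the tin, six around one, with every tip at 0.201–0.203 and the gripper clear.

```bash
python3 -c "
from cell import *
print(hand_in())"
```

```text
the job is handed in; nothing more can be done
None
```

All seven bottles stand upright in the tin, six in a ring round one in the middle. The gripper is open and clear, and the job was handed in at about 35 s of the 72 s allowed; no verdict came back.

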